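Throw the foil winder's feed lever into the yellow notch

TASK

Set the foil winder's feed: throw the lever with the blue knob out of the middle notch and fully into the end notch marked by the yellow tab, so that it clicks in and stays there. Leave the lever with the black knob where it is.

Things in the scene. Friction and masses are not known exactly. Their poses are not given: they have to be found in the camera images.
- feed_lever (a joint): angle of the feed lever, a 10 mm steel rod with a blue ball knob, standing out of a slot in the steel top of a cream gate box (180 x 70 mm, top 95 mm above the table). 0 = upright (middle notch, start); + leans to the gate's +x end, - to its -x end. A spring detent holds it at -0.5, 0, +0.5; stops at +-0.57. It takes up to about 5 N at the knob; past 0.3 it snaps into the end notch.
- feed_knob (a point): centre of the blue ball knob (30 mm diameter). The frame turns with the lever: z runs up the lever from the pivot to the knob (pivot 125 mm from the knob centre along -z), y is the level pivot axis, x the way the knob moves as the joint grows. Lever upright: knob centre 165 mm above the table, 70 mm above the gate's top, free for 85 mm at its sides.
- yellow_tab: yellow plate, 32 mm along the slot x 46 x 4 mm, on the gate's top at the target end notch; a white one marks the other end. Origin: centre of its underside, 95 mm above the table, 60 mm along the slot from the pivot, to its +x or its -x side. With the lever in this notch the knob's centre is straight above it, 150 mm above the table. Axes: x along the slot, y along the pivot axis, z up.
- brake_lever (a joint): angle of the other lever, same shape but with a black knob, in its own gate box with two white tabs, 130 mm to one side of the feed lever (either side) along the pivot axis. 0 = upright in its middle notch, where it starts and must stay.

How it is judged (in metres and radians):
At the end, for the whole second after the job is handed in: The blue knob stands over the yellow tab, within 18 mm seen from above, with the lever at rest in that notch (slower than 0.05 rad/s); the black-knobbed lever is within 0.2 rad of upright (horizontal distance between feed_knob and yellow_tab below 0.018 m and velocity of joint feed_lever between -0.05 and 0.05 rad/s and not (value of joint brake_lever above 0.2 rad or value of joint brake_lever below -0.2 rad)); the robot touches nothing.
It fails at once if the black-knobbed lever is moved more than 0.2 rad from upright (value of joint brake_lever above 0.2 rad or value of joint brake_lever below -0.2 rad).
It also fails if it takes over 26 s, if anything falls off the work surface, if the arm or the gripper's body presses on something with over 40 N, if the wrist force passes 120 N, or if a joint passes its speed limit or range.

ROBOT

A 6-joint arm with a two-finger parallel gripper is mounted at the origin on the work surface. World frame = base frame: x ahead of the robot, y to its left, z up, the work surface at z = 0. Lengths are in mm, angles in rad, forces in N, time in s.
With the tool pointing down it reaches from about 300 to 775 mm from the base axis. Payload 14.6 kg.
Tool frame: the origin (TCP) lies between the finger pads; the fingertips stand 8 mm ahead of it and the grasp point (between the pads) lies 11 mm behind it; z points along the fingers, y is the direction in which the jaws open and shut (so a half turn about z gives the same grasp; the last joint's range is limited). The gripper opens to 94 mm and grips with 3 to 60 N. Pads are 16 mm wide; open, the fingers measure 119 mm over their backs; the gripper's body (75 mm by 177 mm) begins 78 mm behind the grasp point.
Start: joints at [1.269, 0.3, 1.521, -0, 1.321, -0.067], TCP at [127.955, 534.899, 213.446] pointing down, gripper open.
Joint ranges: [-3.03, 3.03], [-0.79, 2.21], [0.23, 2.52], [-1.04, 4.18], [0, 3.07], [-2.55, 2.55]. Speed limits (rad/s): [2.22, 2.22, 2.57, 3.14, 3.14, 3.14].

INTERFACE

Orientations are given as [roll, pitch, yaw] about the fixed x, y, z axes, in that order (R = Rz(yaw) Ry(pitch) Rx(roll)).
In Python, from cell import manip gives the robot as it stands. The module is installed in compiled form; this text tells all that it offers.
- The arm moves only by the tool send_rows, never from a script. Its argument "series" is a list that holds one entry, the list of rows, each a list of 5 numbers: the opening, from 0 (shut) to 1 (fully open), then the shift along the tool's x, y, z in mm, then the turn about the tool's z in degrees. In form: [[[gripper, dx, dy, dz, roll], ...]]. A call has 1 to 10 rows; each row is the pose to reach, as a shift and turn from the pose commanded when the call began, along the tool's axes at that moment; what a row does not reach only later rows make up. A row lasts 1/10 s, in which the tool goes at most 50 mm and 8.59 degrees, less where a joint would pass 70% of its speed; a pose out of reach is approached as far as the arm can. A call with a gripper value outside its range is refused whole. The fingers move at their own pace and stop on an object; "newtons" is the grip in N (left out, the last holds). Time passes only in rows, so rows that repeat a pose let the fingers close. It gives the time, the measured TCP pose, the force and the opening at its end, in the units of the state.
- manip.read_state(): the state, without advancing time (a new reading comes with each control period).
- manip.camera(name): name is "side" or "top"; returns a dict with "img" (384x512x3 uint8, red, green, blue), "vfov" (degrees; the focal length in pixels is half the picture's height over the tangent of half this angle, whatever the lens; pixels are square), "cx", "cy" (the principal point, pixels), "pose" (4x4, takes a point from camera to world coordinates). Camera axes: x right, y down, z forward; pixel columns grow to the right and rows downward; lengths in mm; the calibration is good to about 2 mm. A picture is of the moment at which its call begins. There is no depth.
- manip.sign_off(): hands the job in, once; it reports no verdict.
Trained networks look in a picture, given as the dict that the camera call returned (one of the last four; its "shot" number tells which), for a name from the list of things; names that differ only in an ending like _2 or _b are one class to them, and where a whole thing is asked for, a point or a joint stands for the part that bears it (a point fixed in the world has none). Each returns a list of dicts, best first, with "conf" (0 to 1); they miss things now and then, are a little off and sometimes report something else, mostly with a low value. They report only what shows in the picture. A call takes as long as a camera call.
- manip.find_in(target, picture): "rect" ([left, top, width, height] in pixels, round what is visible of it).
- manip.silhouettes(target, picture): "pixels" (384x512 bool, what is visible of it) and "rect" ([left, top, width, height] in pixels, round what is visible of it).
The state is a dict: "clock": time; "joints": joint angles; "qd": joint speeds; "effort": joint torques, N m; "eef_pos": TCP position; "eef_rot": TCP orientation; "wrist_force": force on the tool from outside, world axes, zero at the start; "moment": the same for the moment, N m; "finger_gap": finger opening in mm.
Only numpy, scipy, OpenCV 4.12 (cv2) and the standard library are available. Lean on these libraries where they do the work, as an engineer would, in place of code of your own. Each camera call takes 0.05 s, during which the arm holds its last target. There are 200 camera calls.

## Working session

There is one attempt and no reset: what is moved stays moved. The work goes in short steps, Python scripts to look and compute and a tool call to move; the robot and the scene stay as the last step left them, time stands still between calls to the robot, and variables do not carry over. Pictures are saved under pics/ and viewed, about 8 in all and at most 12, crops included, and the job is handed in when it is done.

Besides the shell and the picture viewer there is one more tool, called in YAML: its name, and indented under it one key for each argument. send_rows: Moves the arm, as the interface text tells. Its arguments: {"type":"object","properties":{"series":{"type":"array"},"newtons":{"type":"number"}},"required":["series"]}

```bash
mkdir -p pics; cat > h.py <<'E'
import numpy as np, cv2
from cell import manip
def K(c):
    f=c['img'].shape[0]/2/np.tan(np.radians(c['vfov'])/2); return f
def ray(c,u,v):
    f=K(c); d=np.array([(u-c['cx'])/f,(v-c['cy'])/f,1]); P=np.array(c['pose']); return P[:3,3],P[:3,:3]@d
def onz(c,u,v,z):
    o,d=ray(c,u,v); return o+d*(z-o[2])/d[2]
def proj(c,p):
    P=np.array(c['pose']); q=P[:3,:3].T@(np.array(p)-P[:3,3]); f=K(c); return q[0]/q[2]*f+c['cx'],q[1]/q[2]*f+c['cy']
def tri(a,ua,b,ub):
    o1,d1=ray(a,*ua);o2,d2=ray(b,*ub); s=np.linalg.lstsq(np.c_[d1,-d2],o2-o1,rcond=None)[0]
    p,q=o1+s[0]*d1,o2+s[1]*d2; return (p+q)/2,np.linalg.norm(p-q)
def save(c,n): cv2.imwrite('pics/'+n,c['img'][:,:,::-1])
E
python3 - <<'E'
from h import *
print(manip.read_state())
for n in ('side','top'):
    c=manip.camera(n); save(c,n+'1.png'); print(n,c['vfov'],c['cx'],c['cy'],np.round(c['pose'],3).tolist())
    for t in ('feed_knob','yellow_tab','feed_lever','brake_lever'):
        print(t,[(np.round(r['rect'],1).tolist(),round(r['conf'],2)) for r in manip.find_in(t,c)[:3]])
E
cd pics; python3 -c "
import cv2;cv2.imwrite('both1.png',cv2.resize(cv2.vconcat([cv2.imread('side1.png'),cv2.imread('top1.png')]),None,fx=.78,fy=.78))"
```

```text
{'clock': 0.0, 'joints': array([ 1.26941373e+00,  3.00487465e-01,  1.52156974e+00,  2.60637887e-05,
        1.32071105e+00, -6.65927481e-02]), 'qd': array([ 0.00108104,  0.0001611 ,  0.00066641, -0.00145769,  0.00022629,
        0.00202812]), 'effort': array([ 7.55366855e-04, -5.31810880e+01, -3.52726257e+01,  7.07967393e-02,
        2.44877703e-02, -1.04334961e-04]), 'eef_pos': array([127.86882485, 534.67056974, 212.88215159]), 'eef_rot': array([-3.14042134e+00, -1.03417962e-04,  2.90679628e+00]), 'wrist_force': array([0.1969183 , 0.55660496, 1.25859879]), 'moment': array([-0.02263034,  0.05704289,  0.01396276]), 'finger_gap': 94.4223939850748}
side 50.5898661120022 257.9403712031191 192.89856946672097 [[-0.94, -0.249, 0.233, 406.823], [-0.341, 0.676, -0.654, 468.35], [0.006, -0.694, -0.72, 607.411], [0.0, 0.0, 0.0, 1.0]]
feed_knob [([249.6, 210.5, 16.9, 45.3], 0.82)]
yellow_tab [([282.1, 247.3, 23.4, 30.5], 0.94)]
feed_lever [([247.4, 209.5, 20.1, 44.9], 0.65)]
brake_lever [([277.2, 154.8, 19.7, 37.5], 0.88)]
top 57.705884642704554 258.57772246609215 187.3484663471058 [[0.027, -0.995, 0.098, 485.871], [-0.999, -0.03, -0.026, 41.233], [0.029, -0.098, -0.995, 784.68], [0.0, 0.0, 0.0, 1.0]]
feed_knob [([197.0, 185.8, 14.3, 19.8], 0.59)]
yellow_tab [([192.7, 216.1, 26.3, 23.1], 0.88)]
feed_lever [([192.0, 187.1, 22.5, 14.3], 0.67)]
brake_lever [([267.1, 192.1, 14.8, 12.5], 0.54)]
```

View pics/both1.png

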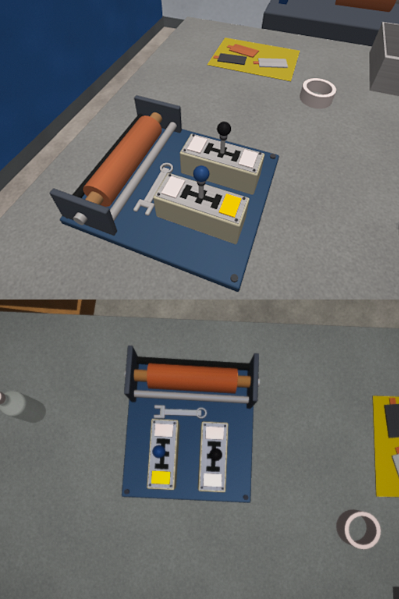

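The pictures show the blue knob at about (258,222) in the side view and (204,194) in the top view. The yellow tab is at the gate end nearest the robot, and the black lever is to its right (top view (275,196)). Next I'll refine these positions with colour masks.

```bash
python3 - <<'E'
from h import *
S=manip.camera('side');T=manip.camera('top')
def blob(c,lo,hi,box):
    h=cv2.cvtColor(c['img'],cv2.COLOR_RGB2HSV); m=cv2.inRange(h,np.array(lo),np.array(hi))
    k=np.zeros_like(m); x,y,w,hh=box; k[y:y+hh,x:x+w]=255; m&=k
    n,l,s,ce=cv2.connectedComponentsWithStats(m); i=1+np.argmax(s[1:,4]); return ce[i],s[i]
ks,a=blob(S,(95,120,50),(125,255,255),(243,205,32,30)); kt,b=blob(T,(95,120,50),(125,255,255),(190,180,26,26))
print(ks,a,kt,b); k,e=tri(S,ks,T,kt); print('knob',k,e)
ts,a=blob(S,(20,120,80),(35,255,255),(270,235,50,55)); tt,b=blob(T,(20,120,80),(35,255,255),(180,205,50,45))
print(ts,a,tt,b); t,e2=tri(S,ts,T,tt); print('tab',t,e2,onz(S,*ts,99),onz(T,*tt,99))
print('knob z165',onz(S,*ks,165),onz(T,*kt,165))
# white tab and rectangle orientation of yellow tab
for c,box,n in ((T,(185,140,45,35),'T'),(S,(200,215,45,45),'S')):
    g=blob(c,(0,0,190),(180,40,255),box); print('white',n,g, onz(c,*g[0],99))
b=[np.array(r['rect']) for r in manip.find_in('brake_lever',T)[:1]];print(b, onz(T,*(b[0][:2]+b[0][2:]/2),165) if b else '')
im=[cv2.resize(S['img'][140:300,190:340],None,fx=4,fy=3.75),cv2.resize(T['img'][120:280,150:300],None,fx=4,fy=3.75)]
cv2.imwrite('pics/c2.png',cv2.resize(cv2.hconcat(im)[:,:,::-1],(800,400)))
E
```

```text
[256.71965318 222.78901734] [243 213  25  20 346] [203.49748744 194.5678392 ] [196 187  16  16 199]
knob [531.39920437 122.37019289 164.85068568] 0.012197324903461136
[294.7486631  263.00713012] [281 248  29  31 561] [205.7403599  227.94087404] [194 220  24  17 389]
tab [470.7182638  123.87168248  98.11533084] 1.0781785964562065 [470.07784704 124.37354354  99.        ] [471.26739757 123.86206489  99.        ]
knob z165 [531.3510877  122.48605194 165.        ] [531.39419644 122.35207529 165.        ]
white T (array([209.41142857, 166.88571429]), array([198, 159,  24,  16, 350], dtype=int32)) [591.53739162 121.67796222  99.        ]
white S (array([221.6089613 , 238.66598778]), array([205, 225,  33,  28, 491], dtype=int32)) [590.50792548 120.16164039  99.        ]
[array([264.7, 191.9,  17.9,  13.4])] [527.87294247  -2.54134671 165.        ]
```

View pics/c2.png

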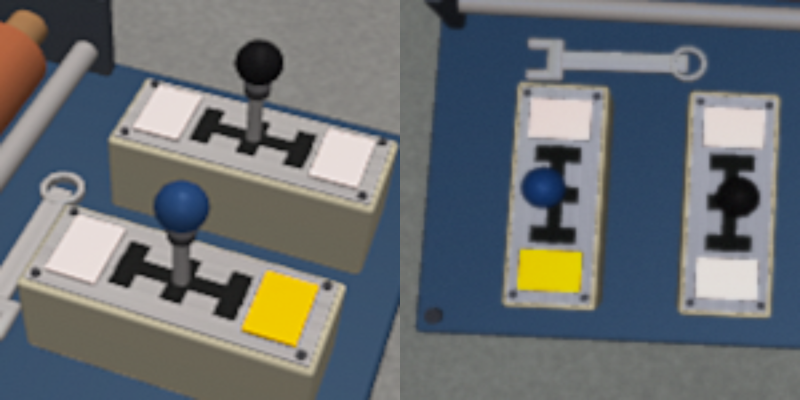

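The knob is at (531, 122, 165) and the yellow tab at (470.6, 124), so the slot runs almost along world x. The throw is towards the robot. I'll push the knob from its far side with closed fingers, first travelling above it.

send_rows:
  series:
    - [[0, -40, -23, -10, -2], [0, -80, -46, -10, -4], [0, -120, -69, -10, -6], [0, -160, -92, -10, -8], [0, -200, -114, -10, -10], [0, -240, -137, -10, -12], [0, -280, -160, -10, -12], [0, -320, -183, -10, -12], [0, -360, -206, -10, -12], [0, -400, -229, -10, -12]]
  newtons: 20

```text
clock: 1.65
eef_pos: [464.9, 217.6, 223.6]
eef_rot: [3.141, 0.0, 3.116]
wrist_force: [0.6, -0.7, 0.4]
finger_gap: 17.1
```

```bash
python3 - <<'E'
from h import *
s=manip.read_state();print(s)
from scipy.spatial.transform import Rotation as R
print(R.from_euler('xyz',s['eef_rot']).inv().apply(np.array([570,121,205])-s['eef_pos']))
E
```

```text
{'clock': 1.65, 'joints': array([ 3.66307849e-01,  2.09413729e-01,  1.61023775e+00,  9.34161138e-05,
        1.32147155e+00, -1.17903781e+00]), 'qd': array([-0.83540545,  0.34955771, -0.41407908, -0.00095417,  0.06419658,
       -0.83171257]), 'effort': array([ 5.24513260e+00, -5.17894793e+01, -3.18091178e+01, -8.82560480e-02,
        3.28920200e-02,  1.66992567e+00]), 'eef_pos': array([464.86779114, 217.55953142, 223.64063092]), 'eef_rot': array([3.14132967e+00, 3.99468992e-04, 3.11611890e+00]), 'wrist_force': array([ 0.63140103, -0.73960375,  0.4372127 ]), 'moment': array([0.05957644, 0.00761315, 0.04190788]), 'finger_gap': 17.094705341105033}
[-107.55011222  -93.85529223   18.65891341]
```

send_rows:
  series:
    - [[0, -40, -35, 0, 0], [0, -80, -70, 0, 0], [0, -107, -94, 0, 0], [0, -107, -94, 15, 0], [0, -107, -94, 15, 0]]

```text
clock: 2.15
eef_pos: [568.0, 121.5, 206.4]
eef_rot: [-3.141, -0.003, 3.115]
wrist_force: [-0.3, -0.0, -0.1]
finger_gap: 0.8
```

```bash
python3 - <<'E'
from h import *
S=manip.camera('side');T=manip.camera('top')
im=[cv2.resize(S['img'][60:300,150:350],(400,480)),cv2.resize(T['img'][80:320,120:320],(400,480))]
cv2.imwrite('pics/c3.png',cv2.hconcat(im)[:,:,::-1])
s=manip.read_state();print(s['eef_pos'],s['eef_rot'],s['finger_gap'],s['wrist_force'])
E
```

```text
[567.96383383 122.75926886 208.60097207] [-3.14156883e+00 -5.25065797e-04  3.11655920e+00] 0.5447919876687654 [-0.35295584  0.51361512 -0.32711421]
```

View pics/c3.png

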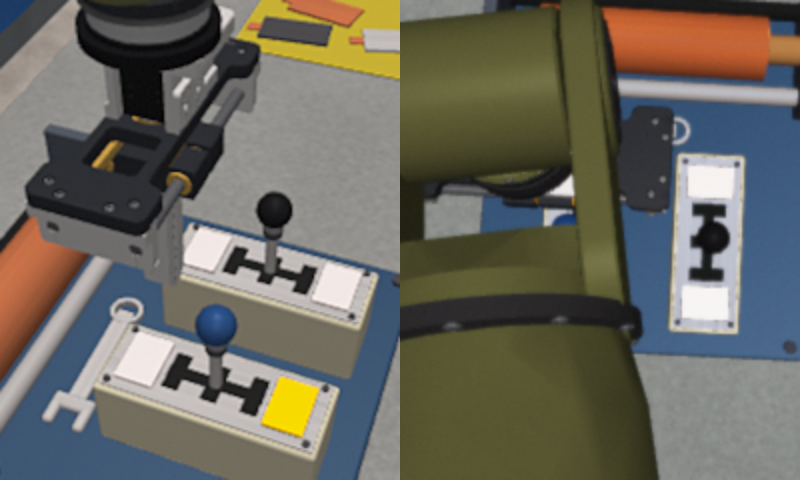

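The gripper hangs behind the blue knob, at about (165,230) in the left crop, and is clear of the black lever at (273,210). I'll lower it next, then push.

send_rows:
  series:
    - [[0, 0, 0, 20, 0], [0, 0, 0, 40, 0], [0, 0, 0, 60, 0], [0, 0, 0, 60, 0], [0, 0, 0, 60, 0]]

```text
clock: 2.75
eef_pos: [568.3, 123.1, 149.7]
eef_rot: [3.141, 0.001, 3.117]
wrist_force: [1.2, -0.3, 0.7]
finger_gap: 0.4
```

send_rows:
  series:
    - [[0, 8, 0, 0, 0], [0, 16, 0, 0, 0], [0, 24, 0, 0, 0], [0, 32, 0, 0, 0], [0, 32, 0, 0, 0]]

```text
clock: 3.25
eef_pos: [535.6, 123.4, 149.5]
eef_rot: [3.141, 0.001, 3.116]
wrist_force: [-0.2, -0.0, -0.9]
finger_gap: 0.3
```

```bash
python3 - <<'E'
from h import *
S=manip.camera('side')
cv2.imwrite('pics/c4.png',cv2.resize(S['img'][100:300,150:350],(600,600))[:,:,::-1])
s=manip.read_state();print(s['clock'],s['eef_pos'],s['eef_rot'],s['finger_gap'],s['wrist_force'])
E
```

```text
3.3 [535.81533144 123.35207522 149.07198152] [3.14145541e+00 3.77370882e-04 3.11643746e+00] 0.21534014449006758 [-0.45351351  0.63631532  0.19678696]
```

View pics/c4.png

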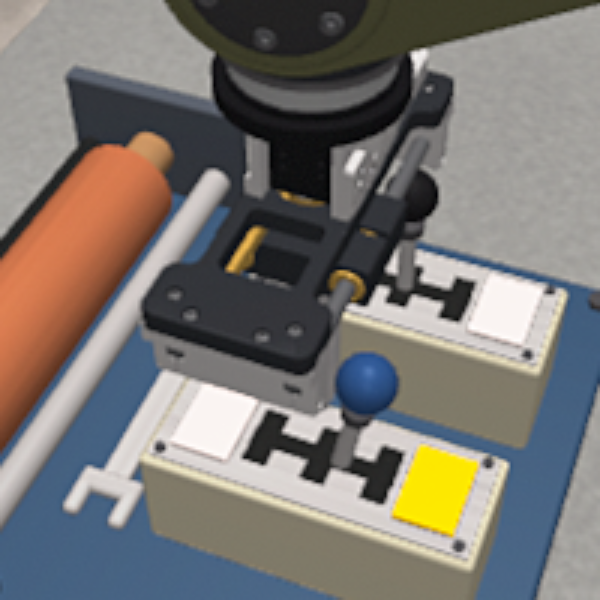

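The blue knob at (367,383) now leans towards the yellow tab at (437,490). The black lever is still upright. I'll continue the push.

send_rows:
  series:
    - [[0, 8, 0, 0, 0], [0, 16, 0, 0, 0], [0, 24, 0, 0, 0], [0, 32, 0, 0, 0], [0, 38, 0, 0, 0], [0, 38, 0, 0, 0]]

```text
clock: 3.9
eef_pos: [497.6, 124.3, 148.6]
eef_rot: [3.142, -0.0, 3.116]
wrist_force: [0.2, 0.1, 0.3]
finger_gap: 0.4
```

```bash
python3 - <<'E'
from h import *
S=manip.camera('side')
cv2.imwrite('pics/c5.png',cv2.resize(S['img'][100:300,150:350],(600,600))[:,:,::-1])
s=manip.read_state();print(s['clock'],s['eef_pos'],s['finger_gap'],s['wrist_force'])
E
```

```text
3.95 [498.09267284 124.26612088 148.65627122] 0.6535033484442341 [ 0.42221096 -0.19742912  0.82358261]
```

View pics/c5.png

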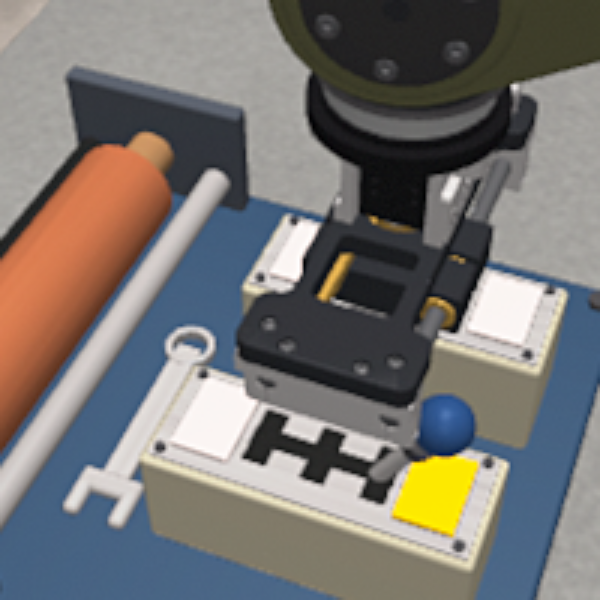

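The knob at (445,425) is now over the yellow tab and the lever leans fully, with no contact force left. I'll back off, rise and check.

send_rows:
  series:
    - [[0, -10, 0, 0, 0], [0, -20, 0, 0, 0], [0, -20, 0, -35, 0], [0, -20, 0, -70, 0], [0, -20, 35, -90, 0], [0, -20, 75, -90, 0], [0, -10, 115, -90, 0], [0, 10, 155, -90, 0], [0, 30, 195, -90, 0], [0, 50, 230, -90, 0]]

```text
clock: 4.95
eef_pos: [454.0, 357.4, 238.1]
eef_rot: [-3.142, -0.0, 3.116]
wrist_force: [-0.1, 0.4, -0.0]
finger_gap: 0.7
```

send_rows:
  series:
    - [[0, 20, 20, 0, 0], [0, 30, 30, 0, 0], [0, 30, 30, 0, 0], [0, 30, 30, 0, 0]]

```text
clock: 5.35
eef_pos: [425.8, 385.6, 238.4]
eef_rot: [-3.141, 0.0, 3.116]
wrist_force: [-0.3, -0.5, -0.5]
finger_gap: 0.3
```

```bash
python3 - <<'E'
from h import *
S=manip.camera('side');T=manip.camera('top')
def blob(c,box):
    h=cv2.cvtColor(c['img'],cv2.COLOR_RGB2HSV); m=cv2.inRange(h,np.array((95,150,60)),np.array((125,255,255)))
    k=np.zeros_like(m); x,y,w,hh=box; k[y:y+hh,x:x+w]=255; m&=k
    n,l,s,ce=cv2.connectedComponentsWithStats(m); i=1+np.argmax(s[1:,4]); return ce[i],s[i]
a,sa=blob(S,(284,228,28,26)); b,sb=blob(T,(190,205,32,36)); print(a,sa,b,sb,tri(S,a,T,b),onz(S,*a,150),onz(T,*b,150))
for n,c in(('S',S),('T',T)):
    for t in('feed_knob','brake_lever'): print(n,t,[(r['rect'],r['conf']) for r in manip.find_in(t,c)[:2]])
im=[cv2.resize(S['img'][120:300,190:340],(400,480)),cv2.resize(T['img'][100:280,150:300],(400,480))]
cv2.imwrite('pics/c6.png',cv2.hconcat(im)[:,:,::-1])
s=manip.read_state();print(s['clock'],s['eef_pos'],s['wrist_force'])
E
```

```text
Traceback (most recent call last):
ValueError: attempt to get argmax of an empty sequence
```

```bash
python3 - <<'E'
from h import *
S=manip.camera('side');T=manip.camera('top')
for n,c in(('S',S),('T',T)):
    for t in('feed_knob','brake_lever'): print(n,t,[(np.round(r['rect'],1).tolist(),r['conf']) for r in manip.find_in(t,c)[:2]])
    print('expect',proj(c,(470.6,124,150)),'upright',proj(c,(531.4,122.4,165)))
im=[cv2.resize(S['img'][120:300,190:340],(400,480)),cv2.resize(T['img'][100:280,150:300],(400,480))]
cv2.imwrite('pics/c6.png',cv2.hconcat(im)[:,:,::-1])
s=manip.read_state();print(s['clock'],s['eef_pos'],s['wrist_force'])
E
```

```text
S feed_knob []
S brake_lever []
expect (np.float64(297.04167118860494), np.float64(241.9629867514281)) upright (np.float64(256.70798811267497), np.float64(222.73569120903747))
T feed_knob [([196.1, 212.1, 15.6, 25.9], 0.77)]
T brake_lever [([265.6, 190.5, 18.7, 15.3], 0.59)]
expect (np.float64(202.1995238359836), np.float64(228.82634372636812)) upright (np.float64(203.470548315957), np.float64(194.5637852896976))
5.75 [425.21709075 385.84674315 238.50265388] [0.32396042 0.86254678 0.47003086]
```

View pics/c6.png

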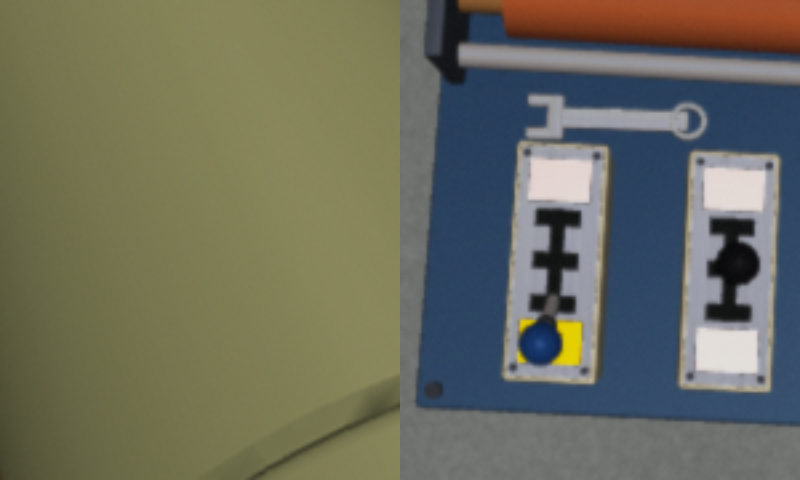

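The arm blocks the side view. In the top view the blue knob is at pixel (202.9,228.3), against (202.2,228.8) expected for the notch, which is about 1 mm off. The black knob is unmoved.

```bash
python3 -c "
from h import *
s=manip.read_state();print(abs(s['qd']).max(),s['wrist_force']);print(manip.sign_off())"
```

```text
0.0047058069502271165 [0.32396042 0.86254678 0.47003086]
the job is handed in; nothing more can be done
None
```

I pushed the blue-knobbed feed lever out of the middle notch and into the end notch with the yellow tab, using closed fingers from its far side. I then backed the arm off and handed the job in at about 5.8 s.

- **Feed lever:** the last top view, taken after release, shows the knob about 1 mm from the spot computed for the notch above the yellow tab.
- **Black lever:** it still stands upright, within a pixel or two of where it started.
- **Robot:** the arm was clear of everything and still, with wrist force about 1 N (sensor noise).
- **Checks that failed or are missing:** the arm blocked the side camera at the end, so one check script crashed and the final position rests on the top view alone. I did not measure the lever's speed or feel the click. The wrist force read near zero at the pauses I checked during the push.

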